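# Press a table-frame joint home with a bench locking clamp

### The arm

A 6-joint arm with a two-finger parallel gripper is mounted at the origin on the work surface. World frame = base frame: x ahead of the robot, y to its left, z up, the work surface at z = 0. Lengths are in mm, angles in rad, forces in N, time in s.
With the tool pointing down it reaches from about 150 to 775 mm from the base axis. Payload 6.1 kg.
Tool frame: the origin (TCP) lies on the centre line of the jaws, within the pads' length; the fingertips stand 19 mm ahead of it and the grasp point (between the pads) is the TCP; x points along the fingers, y is the direction in which the jaws open and shut, and the axes are right-handed (so a half turn about x gives the same grasp; the last joint's range is limited). The gripper opens to 85 mm and grips with 20 to 120 N. Pads are 22 mm wide; open, the fingers measure 114 mm over their backs; the gripper's body (76 mm by 85 mm) begins 54 mm behind the grasp point. The pads swing forward as they close: fully open they stand 13 mm farther back than shut.
Start: joints at [-1.255, 0.126, -0.04, 1.405, 0, 1.571], TCP at [163.046, -499.023, 250.295] pointing down, gripper open.
Joint ranges: [-2.72, 2.72], [-0.95, 1.95], [-1.27, 1.35], [-1.78, 2.02], [-1.46, 1.47], [-3.14, 3.14]. Speed limits (rad/s): [2.39, 2.39, 3.01, 3.14, 3.14, 3.14].

### API

Orientations are given as a 3x3 rotation matrix whose columns are the frame's x, y, z axes.
In Python, from plant import state, read_camera, camera_params, finish_job gives the robot as it stands.
- The arm moves only by the tool send_rows, never from a script. Its argument "deltas" is one flat list of numbers, 7 for each row, row after row: the turn, a rotation vector about the tool's x, y, z in degrees, then the shift along the tool's x, y, z in m, then the opening, from 0 (shut) to 1 (fully open). In form: [ax, ay, az, dx, dy, dz, jaw, ax, ay, az, dx, dy, dz, jaw, ...]. A call has 1 to 8 rows; each row shifts and turns the pose as measured when the row begins, along the tool's axes as they then stand; what a row does not reach is not made up. A row lasts 1/8 s, in which the tool goes at most 62.5 mm and 10.7 degrees, less where a joint would pass 70% of its speed; a pose out of reach is approached as far as the arm can. A call is refused whole if a number of a shift passes 0.0625 or a number of a turn 10.7, either way. A call with a gripper value outside its range is refused whole. The fingers move at their own pace and stop on an object; "squeeze" is the grip in N (left out, the last holds). Time passes only in rows, so rows that do not move let the fingers close. It gives the time, the measured TCP pose, the force and the opening at its end, in the units of the state.
- state(): the state, without advancing time (a new reading comes with each control period).
- read_camera(name): name is "scene" or "top" or "wrist"; returns the picture (480x640x3 uint8, red, green, blue); there is no depth.
- camera_params(name): a dict with "mtx" (3x3 intrinsics, pixels), "k1" (the pictures are not rectified: a ray, as slopes to the right and down, at radius r is drawn at 1 + k1 r^2 times it, then the intrinsics apply), "R" (3x3) and "t" (3): a world point X has camera coordinates R X + t. Camera axes: x right, y down, z forward; pixel columns grow to the right and rows downward; lengths in mm; the calibration is good to about 2 mm. A picture is of the moment at which its call begins: read the wrist's pose just before it. camera_params takes no time and is no camera call; for the wrist camera it gives the pose at the moment of the call.
- finish_job(): hands the job in, once; it reports no verdict.
The state is a dict: "time_s": time; "qpos": joint angles; "qvel": joint speeds; "joint_torque": joint torques, N m; "tool_pos": TCP position; "ee_rot": TCP orientation; "ft_force": force on the tool from outside, world axes, zero at the start; "ft_torque": the same for the moment, N m; "gripper_width": finger opening in mm.
Only numpy, scipy, OpenCV 4.12 (cv2) and the standard library are available. Lean on these libraries where they do the work, as an engineer would, in place of code of your own. Each camera call takes 0.05 s, during which the arm holds its last target. There are 200 camera calls.

### The job

Lay the loose pale rail in the jig's bed, between its low fences, with its tenon in the open slot of the dark leg. Then squeeze the locking clamp's handles together until they snap over centre and stay locked, pressing the joint tight; go by feel and do not force the handles or the lever. Let go, then pull the red release lever back to open the clamp, leaving the rail fully home in the leg and the other things on the bench undisturbed.

Things in the scene. Friction and masses are not known exactly. Their poses are not given: they have to be found in the camera images.
- jig: Plywood jig screwed to the bench, base 240 x 335 x 8 mm, carrying a steel locking C-clamp bolted flat on it. Origin on the bench surface by the clamp's jaw pivot. x: clamping direction, from the moving pad to the dark leg; y: from the handles to the bed; z up. In mm: base x -65 to 175, y -212 to 122; C-arm along y = 18, to z = 38; clamp plates round the origin, to z = 48.
- rail_home (a point): Rail's centre when its shoulder is tight on the dark leg: jig x 44, y 85, z 30.5 mm; jig's axes. Bed surface z = 8. Round-topped fences to z = 22 leave 2 mm each side of the rail. Leg: jig x 94 to 134, top z = 56, open-topped slot 17 wide. With the clamp open the rail can be laid with its centre 0 to 8 mm short of home (-x), tenon tip in the slot; the closing pad slides it home.
- rail_center (a point): Loose pale wooden rail, about 110 g: body 100 (x) x 30 (y) x 45 (z) mm, with a tenon 15 long, 12 wide, 22 tall in the middle of its +x end. The point is the centre of the 100 mm body, 22.5 mm above its underside; x towards the tenon, z up. It starts standing on the bench left (+y) of the jig.
- fixed_grip: Fixed handle of the clamp: bare steel bar 14 (x) x 105 (y) x 26 (z) mm, top at z = 50; origin at its centre (jig x 30, y -72.5, z 37), axes as the jig's. It does not move. More than 60 N on it is forcing it.
- handle_grip: Moving handle: blue sleeve 14 (x) x 70 (y) x 26 (z) mm, top z = 50; origin at its centre, 80 mm from its pivot; own y along it to the pivot, x to the fixed handle. At its centre the handles' outer faces are 65 mm apart open, 44 locked. Springs open with 2 N; once the pad presses the rail it stiffens to 18 to 24 N there, eases, and after dead centre snaps 2 mm onto its stop. Over 40 N is forcing it.
- handle (a joint): Moving handle, rad: 0 open, grows as the handles are squeezed (the blue handle swings to jig +x); stiffest near 0.15, dead centre about 0.232, locked on its stop at 0.26, where it stays by itself. Upright pivot at jig x 0, y -17 mm; the blue handle points to jig -y when locked.
- release_tab: Red upright tab, 8 (x) x 28 (y) x 42 (z) mm, top z = 57, on the release lever's end, clear beyond both handles' ends; origin at its centre. Lever's hinge: in the blue handle, 100 mm away. In line with that handle when open; on locking it swings about 30 mm to jig +x of it. Pull it back to jig -x (under 10 N): after about 10 mm the lock lets go and handle and tab spring open to -x.
- glue: Bystander, to be left alone: white glue bottle with a red cap, diameter 56, 150 tall mm. Origin under its middle.
- drink: Bystander, to be left alone: green drink bottle, diameter 68, 220 tall mm. Origin under its middle.
- drill: Bystander, to be left alone: red and black cordless drill lying on its side, about 180 x 190, 54 tall mm. Origin under its middle.
- tape_roll: Bystander, to be left alone: yellow roll of tape lying flat, outer diameter 90, 24 tall mm. Origin under its middle.
- tape_measure: Bystander, to be left alone: orange tape measure, 65 x 40 x 60 tall mm. Origin under its middle.
- screwdriver: Bystander, to be left alone: screwdriver lying on the bench.
- offcut: Bystander, to be left alone: dark flat offcut of wood, 160 x 45 x 18 mm. Origin under its middle.
There are look-alikes about, which are no part of the job. Of the things like the part that bears rail_center, leave any that is pink; of the rest the smaller one is meant.

How it is judged:
By the outcome, as a careful person would: the job done as asked, in the order asked, and still so for the second after the job is handed in, with the robot touching nothing.
It also fails if it takes over 72 s, if anything falls off the work surface, if the arm or the gripper's body presses on something with over 40 N, if the wrist force passes 120 N, or if a joint passes its speed limit or range.

## Working session

There is one attempt and no reset: what is moved stays moved. The work goes in short steps, Python scripts to look and compute and a tool call to move; the robot and the scene stay as the last step left them, time stands still between calls to the robot, and variables do not carry over. Pictures are saved under pics/ and viewed, about 8 in all and at most 12, crops included, and the job is handed in when it is done.

Besides the shell and the picture viewer there is one more tool, called after "Request:" by a JSON object that holds its "name" and its "arguments". send_rows: Moves the arm, as the interface text tells. Its arguments: {"type":"object","properties":{"deltas":{"type":"array","items":{"type":"number"}},"squeeze":{"type":"number"}},"required":["deltas"]}

```bash
mkdir -p pics; ls
python3 - <<'E'
from plant import *
import cv2
for n in("scene","top"):
    cv2.imwrite(f"pics/{n}0.png",read_camera(n)[:,:,::-1])
    print(n,camera_params(n))
s=state();print({k:s[k] for k in("time_s","tool_pos","ee_rot","ft_force","gripper_width")})
E
```

```text
pics
scene {'mtx': array([[502.39251209,   0.        , 324.30444293],
       [  0.        , 502.39251209, 238.06303553],
       [  0.        ,   0.        ,   1.        ]]), 'k1': -0.0850558762468648, 'R': array([[ 0.20585596,  0.97857632, -0.00342041],
       [ 0.52816284, -0.11404688, -0.84144953],
       [-0.82381268,  0.17141087, -0.54032489]]), 't': array([-214.36218804, -217.21093694, 1724.15011404])}
top {'mtx': array([[476.72679738,   0.        , 324.64255403],
       [  0.        , 476.72679738, 226.72602298],
       [  0.        ,   0.        ,   1.        ]]), 'k1': 0.006386258172854894, 'R': array([[ 2.33412586e-02, -9.99727522e-01, -2.58827801e-04],
       [-9.86348755e-01, -2.29866809e-02, -1.63057494e-01],
       [ 1.63007114e-01,  4.06126161e-03, -9.86616535e-01]]), 't': array([ 106.05117211,  568.40052652, 1228.08890671])}
{'time_s': 0.1, 'tool_pos': array([ 162.95668193, -498.70458719,  249.60153329]), 'ee_rot': array([[-4.61085510e-04,  3.10553282e-01, -9.50555862e-01],
       [ 1.40502109e-03, -9.50554823e-01, -3.10553624e-01],
       [-9.99998907e-01, -1.47874281e-03,  1.95314356e-06]]), 'ft_force': array([ 0.1656926 , -0.81111327,  0.2867948 ]), 'gripper_width': 85.11665733058604}
```

View pics/top0.png

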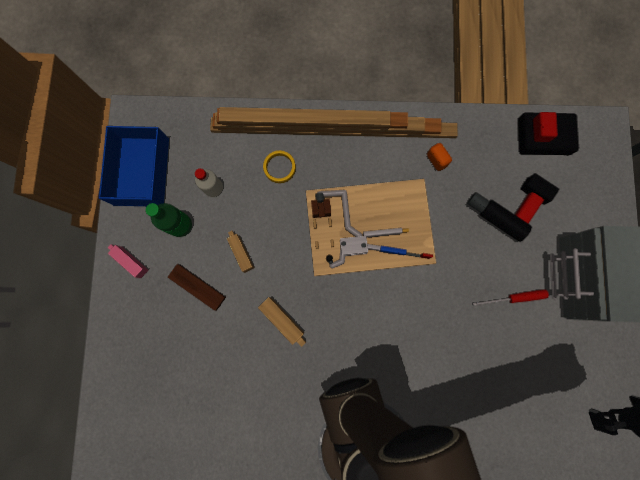

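View pics/scene0.png

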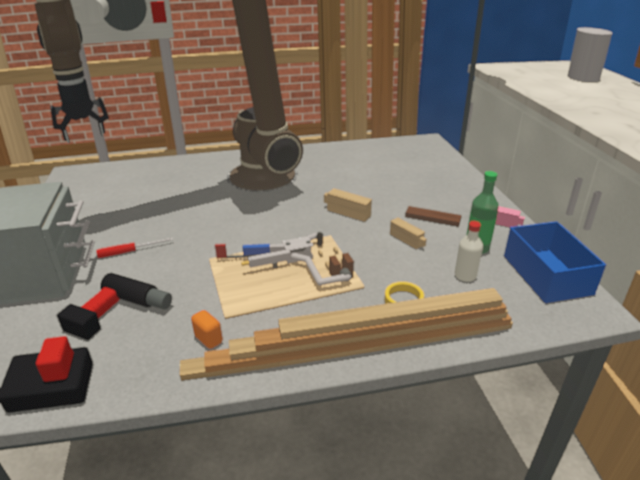

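Top view: pale rail A is at (240,252), the longer pale rail B at (283,320), and the pink one at (127,260). The jig is at (370,228), with the dark leg at (321,208), the blue handle at about (393,250) and the red tab at (428,255). The description points to A, the smaller pale rail. I'll check that in a close crop.

```bash
cat > h.py <<'E'
from plant import *
import numpy as np, cv2
def und(n,px):
    c=camera_params(n); p=(np.atleast_2d(px)-c['mtx'][:2,2])/c['mtx'][0,0]
    q=p.copy()
    for _ in range(10): q=p/(1+c['k1']*(q**2).sum(1,keepdims=True))
    return c,q
def ray(n,px):
    c,q=und(n,px); d=np.c_[q,np.ones(len(q))]@c['R']; return -c['R'].T@c['t'],d
def onz(n,px,z):
    o,d=ray(n,px); return o+d*((z-o[2])/d[:,2])[:,None]
def proj(n,X):
    c=camera_params(n); Y=np.atleast_2d(X)@c['R'].T+c['t']; q=Y[:,:2]/Y[:,2:]
    q=q*(1+c['k1']*(q**2).sum(1,keepdims=True)); return q*c['mtx'][0,0]+c['mtx'][:2,2]
E
python3 - <<'E'
from h import *
im=cv2.imread('pics/top0.png')
a=cv2.resize(im[170:350,220:450],None,fx=3.4,fy=3.3,interpolation=cv2.INTER_CUBIC)
cv2.imwrite('pics/crop1.png',cv2.resize(im[170:350,220:450],None,fx=3.3,fy=3.3,interpolation=cv2.INTER_CUBIC))
hsv=cv2.cvtColor(im,cv2.COLOR_BGR2HSV)
m=((hsv[...,0]>10)&(hsv[...,0]<26)&(hsv[...,1]>70)&(hsv[...,2]>100)).astype(np.uint8)
for c in cv2.findContours(m,0,2)[0]:
    if cv2.contourArea(c)>150:
        r=cv2.minAreaRect(c); b=cv2.boxPoints(r); print(np.round(r[0]),np.round(r[1],1),'area',cv2.contourArea(c)); print(np.round(onz('top',b,8 if cv2.contourArea(c)>3000 else 45)).tolist())
E
```

```text
[283. 323.] [58.9 15.2] area 768.5
[[350.0, 290.0, 45.0], [377.0, 262.0, 45.0], [270.0, 154.0, 45.0], [244.0, 181.0, 45.0]]
[238. 250.] [41.6 11.2] area 387.5
[[542.0, 389.0, 45.0], [555.0, 362.0, 45.0], [456.0, 310.0, 45.0], [442.0, 336.0, 45.0]]
[370. 227.] [ 86.3 122.6] area 10226.0
[[675.0, 176.0, 8.0], [718.0, -164.0, 8.0], [477.0, -185.0, 8.0], [437.0, 146.0, 8.0]]
[278. 166.] [31. 31.] area 761.5
[[776.0, 294.0, 45.0], [778.0, 209.0, 45.0], [690.0, 206.0, 45.0], [688.0, 290.0, 45.0]]
[441. 154.] [22.1 12.9] area 193.5
[[790.0, -164.0, 45.0], [812.0, -193.0, 45.0], [761.0, -227.0, 45.0], [739.0, -198.0, 45.0]]
[333. 121.] [246.2  23.1] area 3005.5
[[847.0, 453.0, 8.0], [916.0, 456.0, 8.0], [913.0, -251.0, 8.0], [844.0, -248.0, 8.0]]
[ 98. 162.] [ 12.6 130.3] area 524.0
[[556.0, 778.0, 45.0], [919.0, 740.0, 45.0], [912.0, 705.0, 45.0], [550.0, 744.0, 45.0]]
[ 36. 122.] [141.  33.] area 1698.5
[[1049.0, 996.0, 45.0], [1051.0, 903.0, 45.0], [641.0, 856.0, 45.0], [639.0, 945.0, 45.0]]
[515.  52.] [103.8  20.7] area 1950.0
[[1244.0, -382.0, 45.0], [1248.0, -442.0, 45.0], [929.0, -440.0, 45.0], [926.0, -382.0, 45.0]]
[492.  52.] [103.7  20. ] area 1887.0
[[1242.0, -316.0, 45.0], [1246.0, -374.0, 45.0], [928.0, -374.0, 45.0], [925.0, -318.0, 45.0]]
[470.  51.] [102.4  20. ] area 1904.0
[[1241.0, -253.0, 45.0], [1244.0, -311.0, 45.0], [929.0, -308.0, 45.0], [927.0, -253.0, 45.0]]
```

View pics/crop1.png

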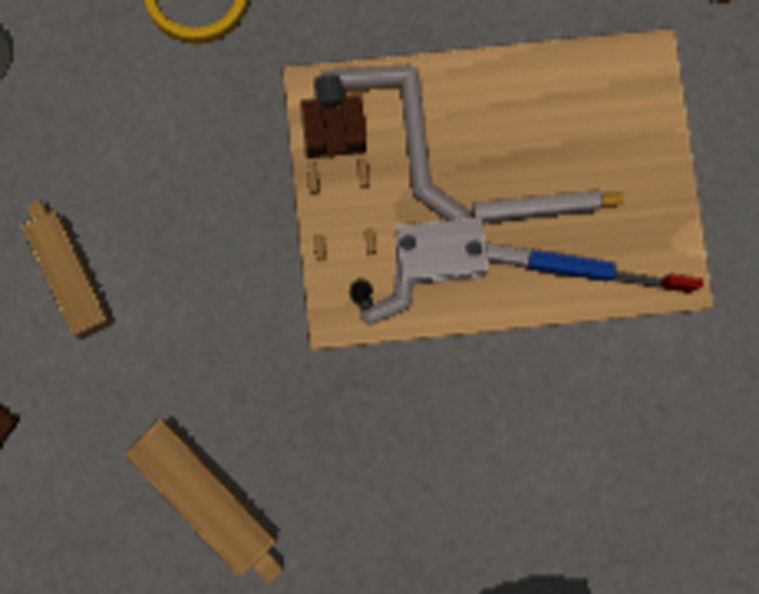

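The crop shows A with its tenon at upper left, crop (36,210), and a footprint of about 112 x 30 mm. B is about 150 x 38 mm, so A is the rail. The jig's yaw is about 7°, with its origin near (516,31). Next I'll check which way q6 turns and where the wrist camera sits.

Request:
{"name": "send_rows", "arguments": {"deltas": [-10,0,0,0,-0.06,0,1,-10,0,0,0,-0.06,0,1]}}

```text
time_s: 0.35
tool_pos: [116.0, -388.9, 246.6]
ee_rot: [[-0.002, 0.626, -0.78], [0.006, -0.78, -0.626], [-1.0, -0.006, -0.002]]
ft_force: [-0.7, -0.2, 0.5]
gripper_width: 85.8
```

Run:
```python
from h import *
s=state();print(s['time_s'],s['qpos'].round(3) if hasattr(s['qpos'],'round') else s['qpos'],s['tool_pos'],s['ee_rot'])
c=camera_params('wrist');print(c['mtx'],c['k1'],'cam in world',-c['R'].T@c['t'],'fwd',c['R'][2]); print('cam rel tool',s['ee_rot'].T@(-c['R'].T@c['t']-s['tool_pos']), 'fwd tool',s['ee_rot'].T@c['R'][2],'right',s['ee_rot'].T@c['R'][0])
```

```text
0.35 [-1.281 -0.094 -0.271  1.4   -0.     1.185] [ 116.03075175 -388.91317682  246.61590445] [[-0.0020582   0.62572189 -0.78004351]
 [ 0.00641657 -0.78002084 -0.62572064]
 [-0.9999773  -0.00629307 -0.00240955]]
[[354.1846279    0.         317.98690563]
 [  0.         354.1846279  238.10045146]
 [  0.           0.           1.        ]] -0.022978993520686428 cam in world [ 178.80788435 -340.24142416  370.18157499] fwd [-0.24512254 -0.1891964  -0.95085207]
cam rel tool [-123.37976716    0.5384377   -79.72155268] fwd tool [9.50121002e-01 1.82365592e-04 3.11881464e-01] right [-4.14228925e-04  9.99999685e-01  6.77186982e-04]
```

```bash
cat >> h.py <<'E'
from scipy.spatial.transform import Rotation as Ro
def Rdown(deg):
    a=np.radians(deg); x=np.array([0,0,-1.]); y=np.array([np.cos(a),np.sin(a),0]); return np.c_[x,y,np.cross(x,y)]
def togo(p,deg,n=None):
    s=state(); R0=s['ee_rot']; R1=Rdown(deg); v=Ro.from_matrix(R0.T@R1).as_rotvec(degrees=True)
    d=np.array(p,float)-s['tool_pos']
    print('t',round(s['time_s'],2),'total shift',d.round(1),'turn',v.round(1),'q',np.round(s['qpos'],2),'F',np.round(s['ft_force'],1),'w',round(s['gripper_width'],1))
    n=n or int(max(np.ceil(np.linalg.norm(d)/60),np.ceil(np.linalg.norm(v)/10.5),1))
    for i in range(n):
        R=R0@Ro.from_rotvec(v*i/n,degrees=True).as_matrix(); print(i,(v/n).round(1),(R.T@d/n/1000).round(4))
E
python3 - <<'E'
from h import *
togo([400,0,330],97)
E
```

```text
t 0.35 total shift [284.  388.9  83.4] turn [-148.3   -0.5   -0. ] q [-1.28 -0.09 -0.27  1.4  -0.    1.18] F [-0.7 -0.2  0.5] w 85.8
0 [-9.9 -0.  -0. ] [-0.0054 -0.0084 -0.031 ]
1 [-9.9 -0.  -0. ] [-0.0055 -0.003  -0.032 ]
2 [-9.9 -0.  -0. ] [-0.0055  0.0026 -0.032 ]
3 [-9.9 -0.  -0. ] [-0.0055  0.008  -0.0311]
4 [-9.9 -0.  -0. ] [-0.0055  0.0132 -0.0293]
5 [-9.9 -0.  -0. ] [-0.0055  0.0181 -0.0265]
6 [-9.9 -0.  -0. ] [-0.0055  0.0224 -0.023 ]
7 [-9.9 -0.  -0. ] [-0.0056  0.026  -0.0189]
8 [-9.9 -0.  -0. ] [-0.0056  0.0288 -0.0141]
9 [-9.9 -0.  -0. ] [-0.0056  0.0308 -0.009 ]
10 [-9.9 -0.  -0. ] [-0.0056  0.0319 -0.0035]
11 [-9.9 -0.  -0. ] [-0.0056  0.032   0.002 ]
12 [-9.9 -0.  -0. ] [-0.0056  0.0312  0.0075]
13 [-9.9 -0.  -0. ] [-0.0056  0.0295  0.0127]
14 [-9.9 -0.  -0. ] [-0.0056  0.0268  0.0176]
```

Request:
{"name": "send_rows", "arguments": {"deltas": [-10,0,0,-0.005,-0.008,-0.031,1,-10,0,0,-0.006,-0.003,-0.032,1,-10,0,0,-0.006,0.003,-0.032,1,-10,0,0,-0.006,0.008,-0.031,1,-10,0,0,-0.006,0.013,-0.029,1,-10,0,0,-0.006,0.018,-0.027,1,-10,0,0,-0.006,0.022,-0.023,1,-10,0,0,-0.006,0.026,-0.019,1]}}

```text
time_s: 1.35
tool_pos: [261.8, -168.3, 294.1]
ee_rot: [[-0.004, 0.857, 0.515], [0.01, 0.515, -0.857], [-1.0, 0.002, -0.01]]
ft_force: [0.1, -1.1, -0.2]
gripper_width: 85.5
```

Run:
```python
from h import *
togo([400,0,330],97)
```

```text
t 1.35 total shift [138.2 168.3  35.9] turn [-66.   -0.5  -0.4] q [-0.58 -0.27 -0.3   1.54  0.01  0.45] F [ 0.1 -1.1 -0.2] w 85.5
0 [-9.4 -0.1 -0.1] [-0.005   0.0293 -0.0105]
1 [-9.4 -0.1 -0.1] [-0.005   0.0306 -0.0055]
2 [-9.4 -0.1 -0.1] [-0.0051  0.0311 -0.0004]
3 [-9.4 -0.1 -0.1] [-0.0051  0.0308  0.0047]
4 [-9.4 -0.1 -0.1] [-0.0051  0.0296  0.0096]
5 [-9.4 -0.1 -0.1] [-0.0051  0.0276  0.0144]
6 [-9.4 -0.1 -0.1] [-0.0051  0.0249  0.0187]
```

Request:
{"name": "send_rows", "arguments": {"deltas": [-9.4,0,0,-0.005,0.029,-0.01,1,-9.4,0,0,-0.005,0.031,-0.005,1,-9.4,0,0,-0.005,0.031,0,1,-9.4,0,0,-0.005,0.031,0.005,1,-9.4,0,0,-0.005,0.03,0.01,1,-9.4,0,0,-0.005,0.028,0.014,1,-9.4,-0.5,-0.5,-0.005,0.025,0.019,1,0,0,0,0,0,0,1]}}

```text
time_s: 2.35
tool_pos: [402.4, 10.1, 329.3]
ee_rot: [[0.002, -0.162, 0.987], [0.001, 0.987, 0.162], [-1.0, 0.001, 0.003]]
ft_force: [0.0, 0.0, 0.9]
gripper_width: 85.3
```

Run:
```python
from h import *
import pickle
s=state();c=camera_params('wrist');im=read_camera('wrist')[:,:,::-1].copy()
pickle.dump(c,open('w1.pkl','wb'))
print(s['tool_pos'],s['qvel']); cv2.imwrite('pics/w1.png',im)
J=np.array([516.5,31,0]);a=.125;R=np.array([[np.cos(a),-np.sin(a),0],[np.sin(a),np.cos(a),0],[0,0,1]])
for n,P in dict(pivot=(0,-17,48),home=(44,85,53),legA=(94,85,56),legB=(134,85,56),fixC=(30,-72.5,50),fixEnd=(30,-125,50)).items():
    print(n,proj('wrist',J+R@np.array(P)).round())
```

```text
[402.43467427  10.09146464 329.30765533] [-0.01602776 -0.00837703 -0.01871096  0.01679419 -0.0129722   0.00566873]
pivot [[307. 285.]]
home [[386. 320.]]
legA [[382. 355.]]
legB [[380. 379.]]
fixC [[263. 306.]]
fixEnd [[222. 305.]]
```

View pics/w1.png

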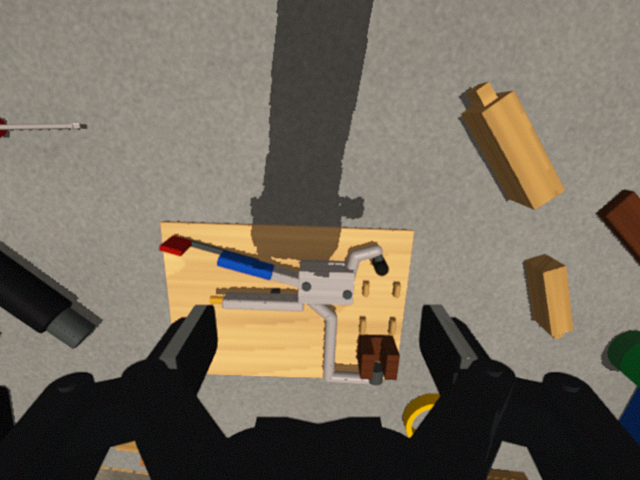

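The wrist view shows the jig base, with corners at (162,222), (414,231) and (398,378). The leg is at (378,357), the fences at (363–397, 289–325), the blue handle at (245,264) and the tab at (175,245). Rail A is at (548,295). I'll refine the jig pose from these and plan a close look at the rail.

Run:
```python
from h import *
im=cv2.imread('pics/w1.png')
hsv=cv2.cvtColor(im,cv2.COLOR_BGR2HSV)
m=((hsv[...,0]>10)&(hsv[...,0]<26)&(hsv[...,1]>60)&(hsv[...,2]>60)).astype(np.uint8)
roi=m.copy(); 
# edge points: top edge rows scanning down, right edge scanning from right, bottom edge scanning up
top=[(x,np.argmax(m[190:,x])+190) for x in list(range(175,245,5))+list(range(375,405,5))]
right=[(450-np.argmax(m[y,:450][::-1])-1,y) for y in range(240,300,5)]
left=[(130+np.argmax(m[y,130:]),y) for y in range(262,330,5)]
bot=[(x,420-np.argmax(m[:420,x][::-1])-1) for x in range(230,320,5)]
L={}
for n,p in dict(top=top,right=right,left=left,bot=bot).items():
    P=onz('wrist',np.array(p,float)+(0,0),8)[:,:2]
    vx,vy,x0,y0=cv2.fitLine(P.astype(np.float32),cv2.DIST_HUBER,0,.01,.01).ravel(); L[n]=(np.array([vx,vy]),np.array([x0,y0]))
    r=(P-[x0,y0])@np.array([-vy,vx]); print(n,'ang',round(np.degrees(np.arctan2(vy,vx)),2),'mid',round(x0,1),round(y0,1),'rms',r.std().round(2))
def X(a,b):
    (u,p),(v,q)=L[a],L[b]; t=np.linalg.solve(np.c_[u,-v],q-p); return p+t[0]*u
for a,b in(('top','right'),('top','left'),('bot','right'),('bot','left')): print(a,b,X(a,b).round(1))
```

```text
top ang -82.83 mid 461.8 -64.4 rms 0.41
right ang 7.31 mid 487.0 148.5 rms 0.4
left ang 7.33 mid 580.1 -176.1 rms 16.82
bot ang -82.57 mid 697.3 -15.3 rms 0.49
top right [435.8 141.9]
top left [ 477.5 -189.3]
bot right [672.9 172.3]
bot left [ 716.  -158.7]
```

Run:
```python
from h import *
print('drink,glue',onz('top',[[182,226],[213,188]],10).round())
togo([497,348,180],117.5)
```

```text
drink,glue [[565. 512.  10.]
 [674. 433.  10.]]
t 2.4 total shift [  95.2  338.5 -149.2] turn [-18.3   0.1  -0. ] q [ 0.02 -0.09 -0.09  1.57  0.   -0.14] F [ 0.5 -0.2 -0.9] w 85.2
0 [-2.6  0.  -0. ] [0.0214 0.0455 0.0211]
1 [-2.6  0.  -0. ] [0.0214 0.0445 0.0232]
2 [-2.6  0.  -0. ] [0.0214 0.0434 0.0252]
3 [-2.6  0.  -0. ] [0.0214 0.0422 0.0272]
4 [-2.6  0.  -0. ] [0.0214 0.041  0.0291]
5 [-2.6  0.  -0. ] [0.0213 0.0396 0.0309]
6 [-2.6  0.  -0. ] [0.0213 0.0381 0.0327]
```

Request:
{"name": "send_rows", "arguments": {"deltas": [-2.6,0,0,0.021,0.0455,0.021,1,-2.6,0,0,0.021,0.0445,0.023,1,-2.6,0,0,0.021,0.043,0.025,1,-2.6,0,0,0.021,0.042,0.027,1,-2.6,0,0,0.021,0.041,0.029,1,-2.6,0,0,0.021,0.04,0.031,1,-2.6,0,0,0.021,0.038,0.033,1,0,0,0,0,0,0,1]}}

```text
time_s: 3.4
tool_pos: [501.3, 346.4, 176.5]
ee_rot: [[0.001, -0.445, 0.896], [-0.005, 0.896, 0.445], [-1.0, -0.005, -0.001]]
ft_force: [-0.0, -0.6, -1.0]
gripper_width: 85.3
```

Run:
```python
from h import *
s=state();im=read_camera('wrist')[:,:,::-1].copy()
print(s['tool_pos'],s['ee_rot'][:,1]); cv2.imwrite('pics/w2.png',im); print(proj('wrist',[[497,348,45]]))
```

```text
[501.30497296 346.41181074 176.51783267] [-0.44471064  0.89566175 -0.00474149]
[[325.78371514 230.08962748]]
```

View pics/w2.png

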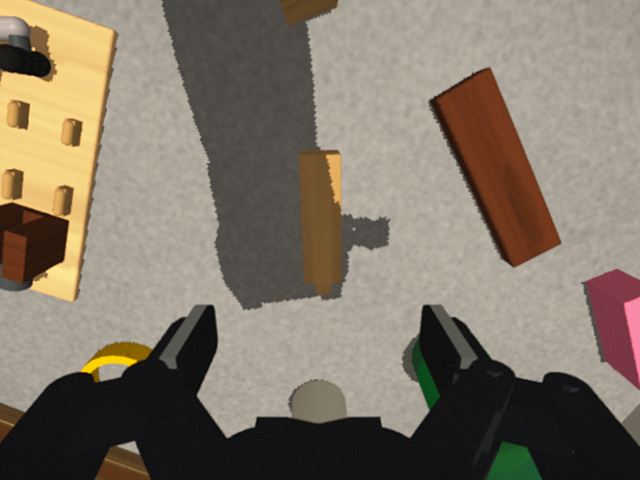

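The rail is at image x 301–342 and y 152–283, with its tenon at (323,290). It is lined up with the tool. Nothing sits between the jaws, and the bottles are well clear.

Run:
```python
from h import *
P=onz('wrist',[[302,155],[339,155],[304,283],[343,283]],45); print(P.round(1))
print('width',np.linalg.norm(P[1]-P[0]).round(1),np.linalg.norm(P[3]-P[2]).round(1),'len',np.linalg.norm(P[2]-P[0]).round(1),np.linalg.norm(P[3]-P[1]).round(1))
d=(P[2]+P[3]-P[0]-P[1])/2; yaw=np.degrees(np.arctan2(d[1],d[0])); print('centre',P.mean(0),'yaw',yaw)
im=cv2.imread('pics/w2.png'); cv2.imwrite('pics/w2c.png',cv2.resize(im[140:305,240:400],None,fx=3.5,fy=3.5,interpolation=cv2.INTER_CUBIC))
```

```text
[[454.8 308.   45. ]
 [443.2 331.5  45. ]
 [544.  352.2  45. ]
 [530.2 380.   45. ]]
width 26.2 31.0 len 99.5 99.5
centre [493.04446023 342.90436357  45.        ] yaw 27.789096403159245
```

View pics/w2c.png

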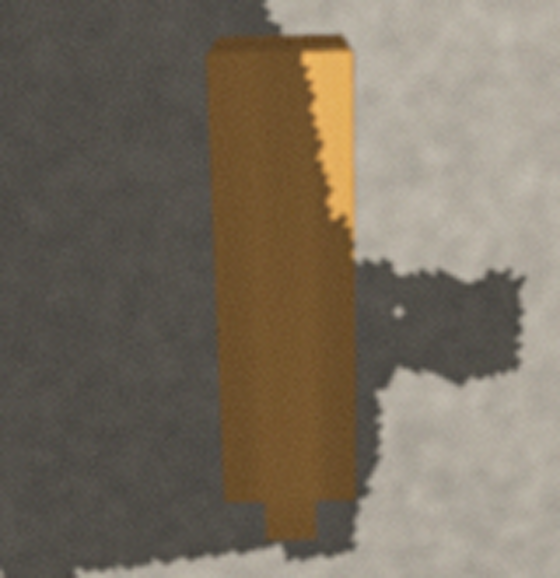

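Run:
```python
from h import *
P=onz('wrist',[[299.4,154.3],[341.3,154.3],[304.3,282.9],[341.3,282.9]],45)
print('width',np.linalg.norm(P[1]-P[0]).round(1),np.linalg.norm(P[3]-P[2]).round(1),'len',np.linalg.norm(P[2]-P[0]).round(1),np.linalg.norm(P[3]-P[1]).round(1))
d=(P[2]+P[3]-P[0]-P[1])/2; yaw=np.degrees(np.arctan2(d[1],d[0])); c=P.mean(0); print('centre',c,'yaw',yaw)
togo([c[0],c[1],37],90+yaw)
```

```text
width 29.6 29.4 len 99.9 99.8
centre [492.93504866 342.47974337  45.        ] yaw 27.5260832566609
t 3.45 total shift [  -8.3   -2.7 -140.9] turn [-1.2 -0.   0.3] q [ 0.61  0.29  0.01  1.29 -0.    0.15] F [-0.2  0.4  0.3] w 85.2
0 [-0.4 -0.   0.1] [ 0.047   0.0007 -0.0029]
1 [-0.4 -0.   0.1] [ 0.047   0.0006 -0.0029]
2 [-0.4 -0.   0.1] [ 0.047   0.0005 -0.0029]
```

Request:
{"name": "send_rows", "arguments": {"deltas": [-0.6,0,0,0.03,0.001,-0.006,1,-0.6,0,0.3,0.035,0.001,-0.003,1,0,0,0,0.035,0,0,1,0,0,0,0.025,0,0,1,0,0,0,0.01,0,0,1,0,0,0,0,0,0,1]}}

```text
time_s: 4.2
tool_pos: [494.4, 333.4, 46.3]
ee_rot: [[0.005, -0.448, 0.894], [0.002, 0.894, 0.448], [-1.0, -0.001, 0.006]]
ft_force: [-0.5, -0.4, 0.3]
gripper_width: 85.2
```

Run:
```python
from h import *
togo([492.9,342.5,37],117.5)
```

```text
t 4.2 total shift [-1.5  9.1 -9.3] turn [-0.9  0.3  0. ] q [ 0.59  0.33 -0.24  1.   -0.    0.13] F [-0.5 -0.4  0.3] w 85.2
0 [-0.9  0.3  0. ] [0.0093 0.0088 0.0026]
```

Request:
{"name": "send_rows", "arguments": {"deltas": [-0.9,0.3,0,0.004,0.0088,0.003,1,0,0,0,0.005,0,0,1,0,0,0,0,0,0,1]}}

```text
time_s: 4.58
tool_pos: [494.8, 344.0, 40.0]
ee_rot: [[0.004, -0.462, 0.887], [0.002, 0.887, 0.462], [-1.0, -0.0, 0.005]]
ft_force: [-0.2, 0.3, 0.8]
gripper_width: 85.4
```

Run:
```python
from h import *
togo([492.9,342.5,37],117.5)
```

```text
t 4.58 total shift [-1.9 -1.5 -3. ] turn [0.  0.3 0. ] q [ 0.61  0.34 -0.23  0.99 -0.    0.13] F [-0.2  0.3  0.8] w 85.4
0 [0.  0.3 0. ] [ 0.003  -0.0004 -0.0024]
```

Well centred, so I'll go down the last 3 mm and grip.

Request:
{"name": "send_rows", "arguments": {"deltas": [0,0.3,0,0.003,0,-0.002,1,0,0,0,0,0,0,0.5,0,0,0,0,0,0,0.2,0,0,0,0,0,0,0.2,0,0,0,0,0,0,0.2,0,0,0,0,0,0,0.2], "squeeze": 35}}

```text
time_s: 5.32
tool_pos: [493.1, 343.3, 37.3]
ee_rot: [[0.0, -0.462, 0.887], [0.0, 0.887, 0.462], [-1.0, -0.0, 0.0]]
ft_force: [0.2, 0.5, 0.0]
gripper_width: 29.4
```

Run:
```python
from h import *
togo([492.9,342.5,120],117.5)
```

```text
t 5.33 total shift [-0.2 -0.8 82.7] turn [0. 0. 0.] q [ 0.61  0.35 -0.24  0.99 -0.    0.13] F [0.2 0.5 0. ] w 29.4
0 [0. 0. 0.] [-0.0414 -0.0003 -0.0003]
1 [0. 0. 0.] [-0.0414 -0.0003 -0.0003]
```

Request:
{"name": "send_rows", "arguments": {"deltas": [0,0,0,-0.03,0,0,0.2,0,0,0,-0.05,0,0,0.2,0,0,0,-0.01,0,0,0.2,0,0,0,0,0,0,0.2]}}

```text
time_s: 5.82
tool_pos: [491.8, 342.3, 126.9]
ee_rot: [[-0.004, -0.462, 0.887], [-0.003, 0.887, 0.462], [-1.0, -0.001, -0.005]]
ft_force: [0.5, 0.7, -1.7]
gripper_width: 29.2
```

Run:
```python
from h import *
togo([535,118,125],97.25,6)
```

```text
t 5.83 total shift [  43.2 -224.3   -1.9] turn [20.3 -0.3  0.1] q [ 0.61  0.29 -0.1   1.18 -0.    0.13] F [ 0.5  0.7 -1.7] w 29.2
0 [ 3.4 -0.   0. ] [ 0.0004 -0.0365 -0.0109]
1 [ 3.4 -0.   0. ] [ 0.0004 -0.0371 -0.0087]
2 [ 3.4 -0.   0. ] [ 0.0004 -0.0375 -0.0065]
3 [ 3.4 -0.   0. ] [ 0.0004 -0.0378 -0.0043]
4 [ 3.4 -0.   0. ] [ 0.0003 -0.038  -0.0021]
5 [ 3.4 -0.   0. ] [ 0.0003 -0.0381  0.0002]
```

Request:
{"name": "send_rows", "arguments": {"deltas": [3.4,0,0,0,-0.036,-0.011,0.2,3.4,0,0,0,-0.037,-0.009,0.2,3.4,0,0,0,-0.037,-0.006,0.2,3.4,0,0,0,-0.038,-0.004,0.2,3.4,0,0,0,-0.038,-0.002,0.2,3.3,0,0,0,-0.038,0,0.2,0,0,0,0,0,0,0.2,0,0,0,0,0,0,0.2]}}

```text
time_s: 6.82
tool_pos: [528.8, 110.9, 113.2]
ee_rot: [[-0.022, -0.116, 0.993], [-0.009, 0.993, 0.116], [-1.0, -0.006, -0.023]]
ft_force: [1.0, 0.2, -1.7]
gripper_width: 29.4
```

Run:
```python
from h import *
togo([545.4,119.4,125],97.25)
im=read_camera('wrist')[:,:,::-1]; t=read_camera('top')[:,:,::-1]
cv2.imwrite('pics/w3.png',im)
J=np.array([516,30,0]);a=np.radians(7.25);R=np.array([[np.cos(a),-np.sin(a),0],[np.sin(a),np.cos(a),0],[0,0,1]])
f=lambda *p: proj('wrist',J+R@np.array(p))[0].round(1)
for x in(94,134): print(x,[f(x,85+d,56) for d in(-8.5,8.5)])
```

```text
t 6.83 total shift [16.6  8.5 11.8] turn [-0.6 -1.3  0.4] q [ 0.21  0.21 -0.24  1.14 -0.    0.09] F [ 1.   0.2 -1.7] w 29.4
0 [-0.6 -1.3  0.4] [-0.0123  0.0064  0.0172]
94 [array([316.6, 381.9]), array([344.2, 381.8])]
134 [array([317.3, 432.9]), array([343.4, 432.8])]
```

View pics/w3.png

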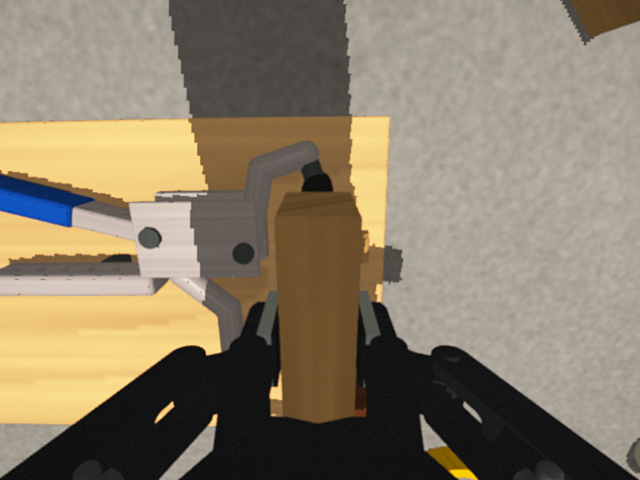

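The rail is held straight, but it hides the slot. To tighten the lateral position I'll measure the fences and slot in the earlier w1 picture.

Run:
```python
from h import *
im=cv2.imread('pics/w1.png'); cv2.imwrite('pics/w1c.png',cv2.resize(im[275:390,345:415],None,fx=5,fy=5,interpolation=cv2.INTER_CUBIC))
```

```text
(no output)
```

View pics/w1c.png

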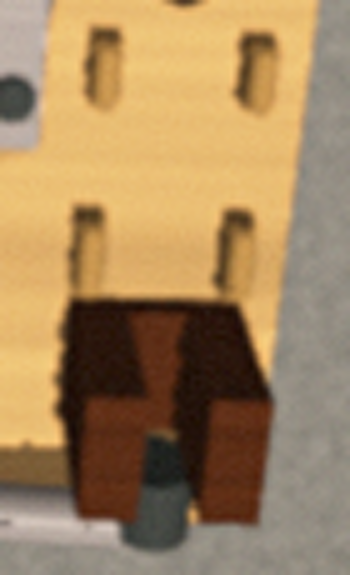

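Run:
```python
from h import *
import h,pickle
c=pickle.load(open('w1.pkl','rb')); h.camera_params=lambda n:c
a=np.radians(7.25);R=np.array([[np.cos(a),-np.sin(a)],[np.sin(a),np.cos(a)]]);J=np.array([516,30])
g=lambda p,z:((h.onz('wrist',np.array(p,float)/5+[345,275],z)[:,:2]-J)@R).round(1).tolist()
print('top leg',g([[84,398],[147,396],[209,400],[272,400]],56))
print('bottom leg',g([[70,300],[130,310],[187,310],[240,305]],8))
print('fence tops',g([[108,70],[260,75],[92,255],[240,258]],22))
```

```text
top leg [[96.5, 59.7], [95.3, 76.4], [96.1, 93.0], [95.6, 109.7]]
bottom leg [[98.1, 61.3], [100.9, 79.1], [100.4, 95.8], [98.2, 111.1]]
fence tops [[16.8, 64.1], [16.9, 105.2], [74.1, 64.2], [73.7, 105.7]]
```

Slot centre is at jig y 84.7 with width 16.6, and the fence centres are at y 84.7–84.9. These agree with the base-edge pose. Now aligning over the bed.

Request:
{"name": "send_rows", "arguments": {"deltas": [-0.6,-1.3,0.4,0,0.0064,0.018,0.2,0,0,0,0,0,0,0.2,0,0,0,0,0,0,0.2]}}

```text
time_s: 7.3
tool_pos: [547.2, 122.7, 112.8]
ee_rot: [[0.002, -0.132, 0.991], [0.002, 0.991, 0.132], [-1.0, 0.001, 0.002]]
ft_force: [-0.2, 0.2, -1.0]
gripper_width: 29.3
```

Run:
```python
from h import *
togo([546.5,119.4,75],97.25,3)
```

```text
t 7.3 total shift [ -0.7  -3.3 -37.8] turn [ 0.3  0.1 -0.1] q [ 0.22  0.23 -0.22  1.12  0.    0.09] F [-0.2  0.2 -1. ] w 29.3
0 [ 0.1  0.  -0. ] [ 0.0126 -0.0011 -0.0004]
1 [ 0.1  0.  -0. ] [ 0.0126 -0.0011 -0.0004]
2 [ 0.1  0.  -0. ] [ 0.0126 -0.0011 -0.0004]
```

Request:
{"name": "send_rows", "arguments": {"deltas": [0.3,0,0,0.015,-0.003,0,0.2,0,0,0,0.015,0,0,0.2,0,0,0,0.008,0,0,0.2,0,0,0,0,0,0,0.2]}}

```text
time_s: 7.8
tool_pos: [546.6, 119.4, 71.0]
ee_rot: [[-0.0, -0.127, 0.992], [0.001, 0.992, 0.127], [-1.0, 0.001, -0.0]]
ft_force: [-0.9, -0.3, -1.5]
gripper_width: 29.4
```

Run:
```python
from h import *
togo([546.5,119.4,46],97.25,3)
```

```text
t 7.8 total shift [ -0.1  -0.  -25. ] turn [ 0.  -0.  -0.1] q [ 0.21  0.25 -0.29  1.03  0.    0.09] F [-0.9 -0.3 -1.5] w 29.4
0 [ 0. -0. -0.] [ 0.0083 -0.     -0.    ]
1 [ 0. -0. -0.] [ 0.0083 -0.     -0.    ]
2 [ 0. -0. -0.] [ 0.0083 -0.     -0.    ]
```

Request:
{"name": "send_rows", "arguments": {"deltas": [0,0,0,0.008,0,0,0.2,0,0,0,0.008,0,0,0.2,0,0,0,0.005,0,0,0.2,0,0,0,0,0,0,0.2]}}

```text
time_s: 8.3
tool_pos: [546.9, 119.5, 48.9]
ee_rot: [[0.0, -0.126, 0.992], [0.001, 0.992, 0.126], [-1.0, 0.001, 0.0]]
ft_force: [-0.1, 0.1, -1.3]
gripper_width: 29.3
```

Request:
{"name": "send_rows", "arguments": {"deltas": [0,0,0,0.002,0,0,0.2,0,0,0,0.0015,0,0,0.2,0,0,0,0,0,0,0.2]}}

```text
time_s: 8.68
tool_pos: [547.3, 119.6, 45.7]
ee_rot: [[0.001, -0.127, 0.992], [0.001, 0.992, 0.127], [-1.0, 0.001, 0.001]]
ft_force: [-0.8, -0.8, -0.6]
gripper_width: 29.4
```

Request:
{"name": "send_rows", "arguments": {"deltas": [0,0,0,0.0004,0,0,0.2,0,0,0,0,0,0,0.45,0,0,0,0,0,0,0.55,0,0,0,0,0,0,0.55,0,0,0,-0.04,0,0,0.55,0,0,0,-0.055,0,0,0.6,0,0,0,-0.055,0,0,0.7,0,0,0,-0.03,0,-0.02,1]}}

```text
time_s: 9.68
tool_pos: [526.4, 116.5, 228.0]
ee_rot: [[-0.003, -0.126, 0.992], [0.0, 0.992, 0.126], [-1.0, 0.001, -0.003]]
ft_force: [-0.2, -0.0, -0.4]
gripper_width: 76.2
```

Run:
```python
from h import *
togo([535,-62,200],7.25)
im=read_camera('wrist')[:,:,::-1]
cv2.imwrite('pics/w4.png',im)
J=np.array([516,30,0]);a=np.radians(7.25);R=np.array([[np.cos(a),-np.sin(a),0],[np.sin(a),np.cos(a),0],[0,0,1]])
f=lambda *p: proj('wrist',J+R@np.array(p))[0].round(1).tolist()
print('rail top exp (3 short)',[f(x,y,53) for x in(-9,91) for y in(70,100)])
```

```text
t 9.68 total shift [   8.6 -178.5  -28. ] turn [90.  -0.2  0.1] q [ 0.22  0.16 -0.05  1.36  0.    0.09] F [-0.2 -0.  -0.4] w 76.2
0 [10. -0.  0.] [ 0.0031 -0.0198 -0.0015]
1 [10. -0.  0.] [ 0.0031 -0.0198  0.0019]
2 [10. -0.  0.] [ 0.0031 -0.0191  0.0053]
3 [10. -0.  0.] [ 0.0031 -0.0179  0.0086]
4 [10. -0.  0.] [ 0.0031 -0.0162  0.0115]
5 [10. -0.  0.] [ 0.0031 -0.0139  0.0142]
6 [10. -0.  0.] [ 0.0031 -0.0112  0.0164]
7 [10. -0.  0.] [ 0.0031 -0.0082  0.0181]
8 [10. -0.  0.] [ 0.0031 -0.005   0.0192]
rail top exp (3 short) [[301.6, 185.3], [336.7, 185.3], [303.2, 290.8], [335.0, 290.8]]
```

View pics/w4.png

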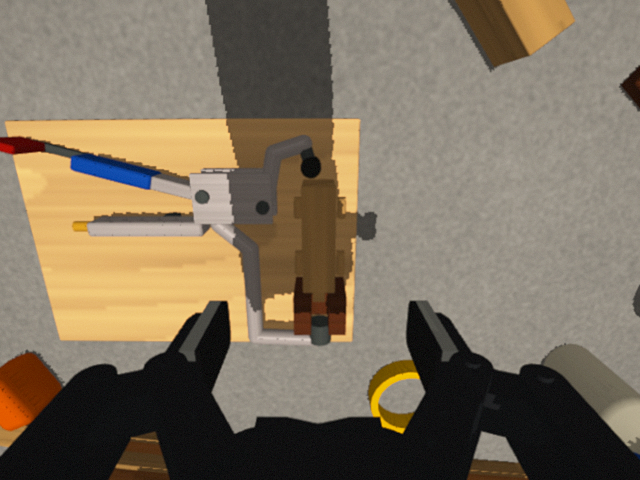

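The rail lies between the fences with its tenon in the slot, at image (319,180–290), where I expected it. Now I'll move over the handles with the jaws along jig x.

Request:
{"name": "send_rows", "arguments": {"deltas": [10,0,0,0.003,-0.02,-0.0015,1,10,0,0,0.003,-0.02,0.002,1,10,0,0,0.003,-0.019,0.005,1,10,0,0,0.003,-0.018,0.0085,1,10,0,0,0.003,-0.016,0.0115,1,10,0,0,0.003,-0.014,0.014,1,10,0,0,0.003,-0.011,0.016,1,10,0,0,0.003,-0.008,0.018,1]}}

```text
time_s: 10.72
tool_pos: [529.9, -45.1, 208.9]
ee_rot: [[0.005, 0.967, 0.256], [0.002, 0.256, -0.967], [-1.0, 0.005, -0.001]]
ft_force: [0.7, 0.6, 0.7]
gripper_width: 85.7
```

Run:
```python
from h import *
togo([530.8,-62.9,130],7.25)
```

```text
t 10.72 total shift [  0.9 -17.8 -78.9] turn [ 7.6 -0.1 -0.3] q [-0.09  0.14 -0.12  1.31  0.    1.23] F [0.7 0.6 0.7] w 85.7
0 [ 3.8 -0.  -0.2] [ 0.0394 -0.0021  0.0087]
1 [ 3.8 -0.  -0.2] [ 0.0395 -0.0014  0.0088]
```

Request:
{"name": "send_rows", "arguments": {"deltas": [3.8,0,-0.2,0.03,-0.002,0.009,1,3.8,0,-0.2,0.03,-0.001,0.009,1,0,0,0,0.01,0,0,1,0,0,0,0,0,0,1]}}

```text
time_s: 11.22
tool_pos: [531.4, -65.0, 137.5]
ee_rot: [[-0.0, 0.993, 0.12], [0.001, 0.12, -0.993], [-1.0, -0.0, -0.001]]
ft_force: [-0.1, 1.3, -0.8]
gripper_width: 84.9
```

Run:
```python
from h import *
togo([530.8,-62.9,33],7.25)
im=cv2.imread('pics/w4.png')
# blue/red/white handle check from top view
t=read_camera('top')[:,:,::-1]; cv2.imwrite('pics/t5.png',t)
o=cv2.imread('pics/top0.png'); hsv=cv2.cvtColor(o,cv2.COLOR_BGR2HSV)[180:300,300:450]
a=np.radians(7.25);R=np.array([[np.cos(a),-np.sin(a)],[np.sin(a),np.cos(a)]]);J=np.array([516,30])
for n,mm,z in(('blue',(hsv[...,0]>100)&(hsv[...,0]<130)&(hsv[...,1]>120),48),('red',((hsv[...,0]<6)|(hsv[...,0]>174))&(hsv[...,1]>150)&(hsv[...,2]>80),50)):
    ys,xs=np.nonzero(mm); p=np.array([[xs.mean()+300,ys.mean()+180]]); print(n,len(xs),((onz('top',p,z)[:,:2]-J)@R).round(1))
```

```text
t 11.22 total shift [  -0.6    2.1 -104.5] turn [-0.4 -0.1  0. ] q [-0.12  0.17 -0.24  1.17  0.    1.33] F [-0.1  1.3 -0.8] w 84.9
0 [-0.2 -0.   0. ] [ 0.0523 -0.0002 -0.001 ]
1 [-0.2 -0.   0. ] [ 0.0523 -0.0002 -0.0011]
blue 141 [[-21.1 -90.9]]
red 21 [[ -42.8 -180.2]]
```

Request:
{"name": "send_rows", "arguments": {"deltas": [-0.4,0,0,0.03,0,-0.002,1,0,0,0,0.03,0,0,1,0,0,0,0.005,0,0,1,0,0,0,0,0,0,1]}}

```text
time_s: 11.78
tool_pos: [535.5, -61.9, 77.9]
ee_rot: [[0.01, 0.991, 0.131], [-0.0, 0.131, -0.991], [-1.0, 0.01, 0.001]]
ft_force: [-0.0, -0.2, -0.1]
gripper_width: 85.4
```

Run:
```python
from h import *
togo([530.8,-62.9,33],7.25,4)
```

```text
t 11.78 total shift [ -4.7  -1.  -44.9] turn [ 0.3  0.1 -0.6] q [-0.12  0.2  -0.33  1.03  0.    1.32] F [-0.  -0.2 -0.1] w 85.4
0 [ 0.1  0.  -0.1] [ 0.0112 -0.0013  0.0001]
1 [ 0.1  0.  -0.1] [ 0.0112 -0.0013  0.0001]
2 [ 0.1  0.  -0.1] [ 0.0112 -0.0012  0.0001]
3 [ 0.1  0.  -0.1] [ 0.0112 -0.0012  0.0001]
```

Request:
{"name": "send_rows", "arguments": {"deltas": [0.3,0,-0.6,0,-0.005,0,1,0,0,0,0.008,0,0,1,0,0,0,0.008,0,0,1,0,0,0,0,0,0,1]}}

```text
time_s: 12.28
tool_pos: [531.9, -62.7, 63.9]
ee_rot: [[0.003, 0.992, 0.126], [-0.002, 0.126, -0.992], [-1.0, 0.003, 0.002]]
ft_force: [-0.3, 0.1, -0.1]
gripper_width: 85.4
```

Run:
```python
from h import *
togo([530.8,-62.9,33],7.25,4)
```

```text
t 12.28 total shift [ -1.1  -0.2 -30.9] turn [-0.   0.1 -0.2] q [-0.12  0.21 -0.36  1.   -0.    1.33] F [-0.3  0.1 -0.1] w 85.4
0 [-0.  0. -0.] [ 0.0077 -0.0003 -0.    ]
1 [-0.  0. -0.] [ 0.0077 -0.0003  0.    ]
2 [-0.  0. -0.] [ 0.0077 -0.0003  0.    ]
3 [-0.  0. -0.] [ 0.0077 -0.0003  0.    ]
```

Request:
{"name": "send_rows", "arguments": {"deltas": [0,0,-0.2,0.007,-0.001,0,1,0,0,0,0.008,0,0,1,0,0,0,0.008,0,0,1,0,0,0,0.005,0,0,1,0,0,0,0,0,0,1]}}

```text
time_s: 12.9
tool_pos: [530.5, -62.9, 33.3]
ee_rot: [[-0.002, 0.992, 0.126], [-0.002, 0.126, -0.992], [-1.0, -0.002, 0.002]]
ft_force: [-0.0, 0.3, -0.3]
gripper_width: 85.5
```

Run:
```python
from h import *
togo([530.8,-62.9,33],7.25,1)
```

```text
t 12.9 total shift [ 0.3  0.  -0.3] turn [-0.   0.1  0.1] q [-0.12  0.23 -0.4   0.94 -0.    1.33] F [-0.   0.3 -0.3] w 85.5
0 [-0.   0.1  0.1] [0.0003 0.0003 0.    ]
```

Request:
{"name": "send_rows", "arguments": {"deltas": [0,0,0,0,0,0,0.85,0,0,0,0,0,0,0.8,0,0,0,0,0.0005,0,0.77], "squeeze": 30}}

```text
time_s: 13.28
tool_pos: [533.7, -62.7, 34.9]
ee_rot: [[0.004, 0.992, 0.126], [-0.002, 0.126, -0.992], [-1.0, 0.004, 0.002]]
ft_force: [0.6, 0.6, -0.2]
gripper_width: 65.7
```

Request:
{"name": "send_rows", "arguments": {"deltas": [0,0,0,0.001,0.001,0,0.73,0,0,0,0,0.001,0,0.7]}}

```text
time_s: 13.52
tool_pos: [536.7, -62.5, 35.0]
ee_rot: [[0.006, 0.992, 0.127], [-0.002, 0.127, -0.992], [-1.0, 0.006, 0.003]]
ft_force: [1.1, 0.3, 0.6]
gripper_width: 59.7
```

Request:
{"name": "send_rows", "arguments": {"deltas": [0,0,-0.2,0.001,0.001,0,0.67,0,0,0,0,0.0005,0,0.64,0,0,0,0,0,0,0.64]}}

```text
time_s: 13.9
tool_pos: [538.9, -62.4, 35.6]
ee_rot: [[0.004, 0.992, 0.126], [-0.003, 0.126, -0.992], [-1.0, 0.004, 0.004]]
ft_force: [3.1, 1.0, 1.6]
gripper_width: 55.0
```

Request:
{"name": "send_rows", "arguments": {"deltas": [0,0,0,0.0015,0.002,0,0.61,0,0,0,0,0.001,0,0.59,0,0,0,0,0,0,0.59]}}

```text
time_s: 14.28
tool_pos: [541.0, -62.4, 35.6]
ee_rot: [[0.003, 0.992, 0.126], [-0.004, 0.126, -0.992], [-1.0, 0.003, 0.005]]
ft_force: [4.4, 0.7, 1.4]
gripper_width: 51.0
```

Request:
{"name": "send_rows", "arguments": {"deltas": [0,0,0,0.001,0.002,0,0.56,0,0,0,0,0.001,0,0.54,0,0,0,0,0,0,0.54]}}

```text
time_s: 14.65
tool_pos: [543.4, -62.2, 34.1]
ee_rot: [[0.002, 0.992, 0.126], [-0.005, 0.126, -0.992], [-1.0, 0.001, 0.005]]
ft_force: [3.2, 0.2, 2.9]
gripper_width: 45.8
```

Request:
{"name": "send_rows", "arguments": {"deltas": [0,0,0,0,0.001,0,0.525,0,0,0,0,0.0005,0,0.51,0,0,0,0,0,0,0.51]}}

```text
time_s: 15.02
tool_pos: [544.7, -62.1, 33.6]
ee_rot: [[0.001, 0.992, 0.125], [-0.005, 0.125, -0.992], [-1.0, 0.0, 0.005]]
ft_force: [3.1, 0.6, 1.8]
gripper_width: 43.7
```

Request:
{"name": "send_rows", "arguments": {"deltas": [0,0,0,0,0,0,0.56,0,0,0,0,0,0,0.65,0,0,0,0,0,0,0.7,0,0,0,0,0,0,0.75,0,0,0,-0.03,0,0,0.75,0,0,0,-0.05,0,0,0.75,0,0,0,-0.05,0,0,0.75,0,0,0,0,0,0,0.75]}}

```text
time_s: 16.02
tool_pos: [540.8, -61.4, 164.2]
ee_rot: [[-0.01, 0.992, 0.125], [-0.005, 0.125, -0.992], [-1.0, -0.01, 0.004]]
ft_force: [-0.1, 0.3, -0.7]
gripper_width: 64.3
```

Run:
```python
from h import *
s=state(); print(s['time_s'],s['tool_pos'],s['ft_force'])
im=read_camera('wrist')[:,:,::-1]; cv2.imwrite('pics/w6.png',im)
hsv=cv2.cvtColor(im.copy(),cv2.COLOR_BGR2HSV)
a=np.radians(7.25);R=np.array([[np.cos(a),-np.sin(a)],[np.sin(a),np.cos(a)]]);J=np.array([516,30])
for n,mm,z in(('blue',(hsv[...,0]>100)&(hsv[...,0]<130)&(hsv[...,1]>120),50),('red',((hsv[...,0]<6)|(hsv[...,0]>174))&(hsv[...,1]>150)&(hsv[...,2]>60),57)):
    k,lab,st,cen=cv2.connectedComponentsWithStats(mm.astype(np.uint8))
    for i in range(1,k):
        if st[i,4]>60: print(n,st[i],cen[i].round(),((onz('wrist',cen[i:i+1],z)[:,:2]-J)@R).round(1))
```

```text
16.025 [540.81821542 -61.37895406 164.17585325] [-0.09030365  0.31329292 -0.69477733]
blue [ 295  193   22   93 1711] [305. 239.] [[  1.7 -92.3]]
red [338 311  20  53 579] [347. 337.] [[  32.3 -167.7]]
```

View pics/w6.png

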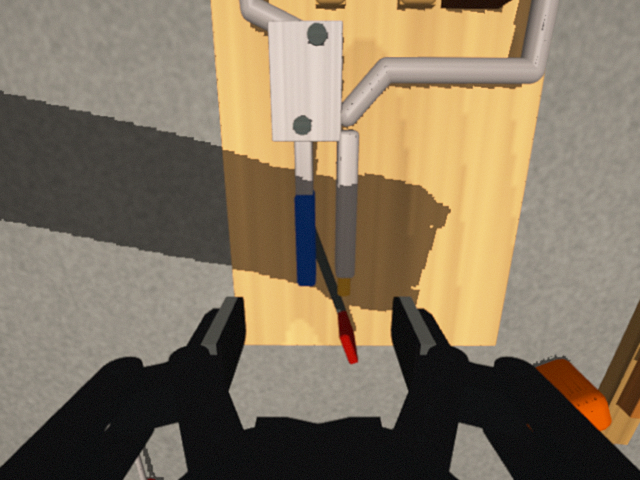

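The clamp stayed locked: blue lies parallel to jig y at x≈2, and the red tab has swung out to about (349,348). Next I'll measure the tab's top and approach from its +x side with closed fingers.

Run:
```python
from h import *
a=np.radians(7.25);R=np.array([[np.cos(a),-np.sin(a)],[np.sin(a),np.cos(a)]]);J=np.array([516,30])
print(((onz('wrist',[[344,336],[349,336],[348,363],[357,361],[349.5,349]],57)[:,:2]-J)@R).round(1))
w=J+R@[64,-177]; print(w)
togo([*w,110],7.25)
```

```text
[[  29.9 -166.5]
 [  33.7 -166.5]
 [  33.6 -190.7]
 [  40.4 -188.8]
 [  34.4 -178. ]]
[ 601.82553432 -137.50814207]
t 16.07 total shift [ 62.1 -76.2 -51.9] turn [-0.1  0.2  0.8] q [-0.11  0.18 -0.17  1.23 -0.01  1.34] F [ 0.6 -1.4 -1. ] w 63.9
0 [-0.   0.1  0.4] [0.0257 0.0264 0.0416]
1 [-0.   0.1  0.4] [0.0258 0.0262 0.0417]
```

Request:
{"name": "send_rows", "arguments": {"deltas": [0,0.1,0.4,0.02,0.025,0.035,0.4,0,0.1,0.4,0.02,0.025,0.035,0,0,0,0,0,0.006,0.006,0,0,0,0,0,0,0,0,0,0,0,0,0,0,0]}}

```text
time_s: 16.7
tool_pos: [602.6, -129.6, 115.5]
ee_rot: [[-0.007, 0.992, 0.127], [0.003, 0.127, -0.992], [-1.0, -0.007, -0.004]]
ft_force: [-0.2, -0.8, 0.2]
gripper_width: -0.0
```

Run:
```python
from h import *
togo([601.8,-137.5,40],7.25,3)
```

```text
t 16.7 total shift [ -0.8  -7.9 -75.5] turn [ 0.  -0.2  0.4] q [-0.21  0.33 -0.07  1.17  0.    1.23] F [-0.2 -0.8  0.2] w -0.0
0 [ 0.  -0.1  0.1] [ 0.0252 -0.0004  0.0027]
1 [ 0.  -0.1  0.1] [ 0.0252 -0.0005  0.0027]
2 [ 0.  -0.1  0.1] [ 0.0252 -0.0005  0.0026]
```

Request:
{"name": "send_rows", "arguments": {"deltas": [0,0,0.4,0.01,0,0.007,0,0,0,0,0.02,0,0,0,0,0,0,0.008,0,0,0,0,0,0,0,0,0,0]}}

```text
time_s: 17.2
tool_pos: [602.6, -135.5, 77.4]
ee_rot: [[0.003, 0.992, 0.129], [0.004, 0.129, -0.992], [-1.0, 0.003, -0.003]]
ft_force: [-0.4, 0.5, -0.2]
gripper_width: -0.1
```

Run:
```python
from h import *
togo([601.8,-137.5,40],7.25,3)
```

```text
t 17.2 total shift [ -0.8  -2.  -37.4] turn [ 0.2 -0.2 -0.2] q [-0.22  0.35 -0.14  1.08  0.    1.22] F [-0.4  0.5 -0.2] w -0.1
0 [ 0.1 -0.1 -0.1] [ 0.0125 -0.0004  0.0007]
1 [ 0.1 -0.1 -0.1] [ 0.0125 -0.0004  0.0007]
2 [ 0.1 -0.1 -0.1] [ 0.0125 -0.0004  0.0006]
```

Request:
{"name": "send_rows", "arguments": {"deltas": [0.2,-0.2,-0.2,0.01,0,0.002,0,0,0,0,0.01,0,0,0,0,0,0,0.008,0,0,0,0,0,0,0.005,0,0,0,0,0,0,0,0,0,0]}}

```text
time_s: 17.82
tool_pos: [603.4, -137.6, 43.0]
ee_rot: [[0.001, 0.992, 0.126], [-0.001, 0.126, -0.992], [-1.0, 0.001, 0.001]]
ft_force: [-0.2, 0.8, -0.5]
gripper_width: -0.3
```

Request:
{"name": "send_rows", "arguments": {"deltas": [0,0,0,0.002,-0.004,0,0,0,0,0,0,-0.004,0,0,0,0,0,0,-0.002,0,0,0,0,0,0,0,0,0]}}

```text
time_s: 18.32
tool_pos: [593.1, -139.1, 41.7]
ee_rot: [[0.002, 0.992, 0.126], [-0.001, 0.126, -0.992], [-1.0, 0.002, 0.001]]
ft_force: [0.6, -0.5, 0.4]
gripper_width: -0.1
```

Request:
{"name": "send_rows", "arguments": {"deltas": [0,0,0,0,-0.003,0,0,0,0,0,0,-0.003,0,0]}}

```text
time_s: 18.58
tool_pos: [588.5, -140.1, 42.3]
ee_rot: [[0.005, 0.992, 0.126], [-0.002, 0.126, -0.992], [-1.0, 0.005, 0.002]]
ft_force: [4.6, -0.4, -1.4]
gripper_width: 0.1
```

Request:
{"name": "send_rows", "arguments": {"deltas": [0,0,0,0,-0.003,0,0,0,0,0,0,-0.003,0,0]}}

```text
time_s: 18.82
tool_pos: [582.8, -141.0, 42.7]
ee_rot: [[0.007, 0.992, 0.126], [-0.002, 0.126, -0.992], [-1.0, 0.006, 0.003]]
ft_force: [1.4, -0.9, 0.7]
gripper_width: 0.3
```

Request:
{"name": "send_rows", "arguments": {"deltas": [0,0,0,0,-0.003,0,0,0,0,0,0,-0.003,0,0]}}

```text
time_s: 19.08
tool_pos: [575.1, -141.7, 42.2]
ee_rot: [[0.004, 0.992, 0.126], [-0.002, 0.126, -0.992], [-1.0, 0.004, 0.002]]
ft_force: [-0.1, 0.0, 0.7]
gripper_width: 0.0
```

Request:
{"name": "send_rows", "arguments": {"deltas": [0,0,0,0,-0.002,0,0,0,0,0,0,0,0,0]}}

```text
time_s: 19.32
tool_pos: [572.1, -141.9, 42.0]
ee_rot: [[0.003, 0.992, 0.125], [-0.001, 0.125, -0.992], [-1.0, 0.003, 0.002]]
ft_force: [1.0, 0.3, -0.0]
gripper_width: 0.2
```

Run:
```python
from h import *
s=state(); print(s['time_s'],s['tool_pos'],s['ft_force'])
im=read_camera('wrist')[:,:,::-1]; cv2.imwrite('pics/w7.png',im)
hsv=cv2.cvtColor(im.copy(),cv2.COLOR_BGR2HSV)
a=np.radians(7.25);R=np.array([[np.cos(a),-np.sin(a)],[np.sin(a),np.cos(a)]]);J=np.array([516,30])
for n,mm,z in(('blue',(hsv[...,0]>100)&(hsv[...,0]<130)&(hsv[...,1]>120),50),('red',((hsv[...,0]<6)|(hsv[...,0]>174))&(hsv[...,1]>150)&(hsv[...,2]>60),50)):
    k,lab,st,cen=cv2.connectedComponentsWithStats(mm.astype(np.uint8))
    for i in range(1,k):
        if st[i,4]>60: print(n,st[i],((onz('wrist',cen[i:i+1],z)[:,:2]-J)@R).round(1))
```

```text
19.325 [ 572.05169392 -141.86096527   41.99106999] [ 1.01251044  0.34606052 -0.04197768]
blue [  126     0    84   216 13625] [[-12.5 -92.7]]
red [ 117  286   62  105 3744] [[ -31.5 -175.3]]
```

The lock let go and the handle sprang to -x. I'll back off and check.

Request:
{"name": "send_rows", "arguments": {"deltas": [0,0,0,0,0.008,0,0,0,0,0,-0.03,0,0,0,0,0,0,-0.06,0,0,0.2,0,0,0,-0.06,0,0,0.5,0,0,0,-0.05,-0.04,-0.04,1,0,0,0,-0.02,-0.04,-0.04,1,0,0,0,0,0,-0.04,1,0,0,0,0,0,0,1]}}

```text
time_s: 20.38
tool_pos: [495.5, -34.9, 259.7]
ee_rot: [[0.006, 0.992, 0.125], [0.0, 0.125, -0.992], [-1.0, 0.006, 0.0]]
ft_force: [0.9, 0.0, -0.3]
gripper_width: 85.3
```

Run:
```python
from h import *
s=state(); print(s['time_s'],s['tool_pos'],s['ft_force'])
im=read_camera('wrist')[:,:,::-1]; cv2.imwrite('pics/w8.png',im)
hsv=cv2.cvtColor(im.copy(),cv2.COLOR_BGR2HSV)
a=np.radians(7.25);R=np.array([[np.cos(a),-np.sin(a)],[np.sin(a),np.cos(a)]]);J=np.array([516,30])
for n,mm,z in(('blue',(hsv[...,0]>100)&(hsv[...,0]<130)&(hsv[...,1]>120),50),('red',((hsv[...,0]<6)|(hsv[...,0]>174))&(hsv[...,1]>150)&(hsv[...,2]>60),57)):
    k,lab,st,cen=cv2.connectedComponentsWithStats(mm.astype(np.uint8))
    for i in range(1,k):
        if st[i,4]>60: print(n,st[i],((onz('wrist',cen[i:i+1],z)[:,:2]-J)@R).round(1))
f=lambda *p: proj('wrist',np.r_[J+R@np.array(p[:2]),p[2]])[0].round(1).tolist()
print('rail home exp',[f(x,y,53) for x in(-6,94) for y in(70,100)],[f(x,y,56) for x in(94,134) for y in(76.5,93.5)])
```

```text
20.375 [495.53824067 -34.94038592 259.73691391] [ 0.91102062  0.00241505 -0.31134822]
blue [313 203  28  67 903] [[-19.2 -91.8]]
red [299 294  12  37 264] [[ -41.5 -172.4]]
rail home exp [[342.6, 55.4], [343.2, 15.3], [460.4, 55.9], [464.5, 16.0]] [[462.7, 46.7], [465.0, 23.9], [509.9, 47.2], [513.0, 24.5]]
```

View pics/w8.png

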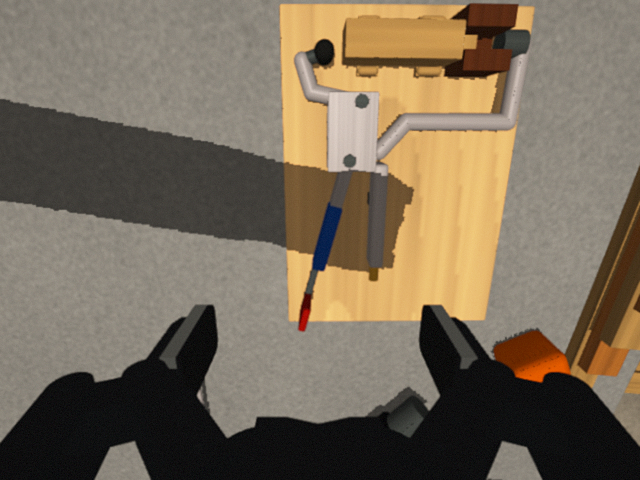

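The clamp is open again: blue is at jig (-19,-92) and the tab at (-42,-172), as at the start. The rail spans x 345–465. I'll zoom in on the shoulder and compare the bystanders in the top view.

Run:
```python
from h import *
im=cv2.imread('pics/w8.png'); cv2.imwrite('pics/w8c.png',cv2.resize(im[0:85,330:535],None,fx=3.9,fy=3.9,interpolation=cv2.INTER_CUBIC))
t=read_camera('top')[:,:,::-1]; cv2.imwrite('pics/t9.png',t)
o=cv2.imread('pics/top0.png'); d=cv2.absdiff(t,o).max(2)
for n,(x,y) in dict(glue=(205,182),drink=(172,220),drill=(510,208),tape=(279,166),measure=(440,156),screw=(512,298),offcut=(197,286),railB=(283,320),pink=(127,260)).items():
    p=d[y-22:y+22,x-25:x+25]; print(n,(p>40).mean().round(3))
```

```text
glue 0.0
drink 0.0
drill 0.019
tape 0.0
measure 0.167
screw 0.0
offcut 0.0
railB 0.0
pink 0.0
```

View pics/w8c.png

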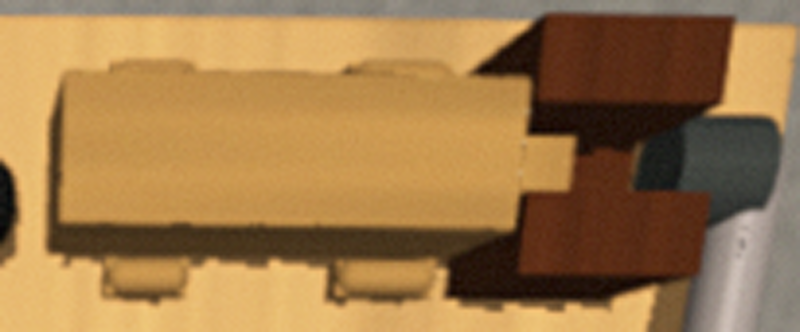

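The shoulder is flush with the leg's face, at about crop (525,80–228). The tape measure patch differs from the first picture, so I'll check whether it moved or whether that is the arm's shadow.

Run:
```python
import cv2,numpy as np
for n,(x,y) in dict(measure=(440,156),drill=(500,210)).items():
  for f in('top0','t9'):
    p=cv2.imread(f'pics/{f}.png')[y-40:y+45,x-35:x+45]; h=cv2.cvtColor(p,cv2.COLOR_BGR2HSV)
    m=((h[...,0]<14)&(h[...,1]>170)&(h[...,2]>50)); yy,xx=np.nonzero(m); print(n,f,len(xx),(xx.mean()+x-35).round(2),(yy.mean()+y-40).round(2),'V',h[...,2][m].mean().round(), xx.min(),xx.max(),yy.min(),yy.max())
o=cv2.imread('pics/top0.png');t=cv2.imread('pics/t9.png')
print(o[165:172,462:466].mean((0,1)),t[165:172,462:466].mean((0,1)))
```

```text
measure top0 662 435.73 145.24 V 111.0 0 46 0 54
measure t9 679 435.49 144.96 V 123.0 0 46 0 54
drill top0 431 529.68 206.95 V 114.0 51 78 22 52
drill t9 452 529.32 207.04 V 125.0 51 78 22 53
[81.85714286 85.07142857 87.92857143] [86.64285714 90.07142857 93.46428571]
```

Extents are identical and only the brightness changed, so nothing moved. The gripper is well clear, so I'm handing in.

```bash
python3 -c "
from plant import *
print(finish_job(), state()['time_s'])"
```

```text
the job is handed in; nothing more can be done
the job is handed in; nothing more can be done
```

The job is done and handed in at about 20.5 s. I laid the smaller pale rail in the bed with its tenon in the slot and squeezed the handles in small steps until they locked. The wrist force stayed under about 6 N, with the grip capped at 30 N. I let go, saw that the clamp stayed locked, then pushed the red tab back to -x with closed fingers (peak reading about 5 N) until it sprang open.

**Last checks:**
- **Clamp:** it is open again, with the handle and tab back at their starting places.
- **Rail:** its shoulder looks flush against the leg in the last close crop. I judged that by eye, to about 1–2 mm.
- **Bystanders:** the top view shows none moved. The patch around the tape measure, and slightly the drill, differed from the first picture. Their outlines match to within a pixel, so I take that as the arm's shadow.
- **Disagreement:** the two jig measurements differed by 1–2 mm along the clamping direction, well within the 8 mm allowed for laying the rail.

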